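# Change the lens barrel in its V-mount and hold the new one down for clamping

## Robot

A 7-joint arm with a two-finger parallel gripper is mounted at the origin on a cart in front of the work surface, level with it; the furniture and walls round the work are solid. World frame = base frame: x ahead of the robot, y to its left, z up, the work surface at z = 0. Lengths are in m, angles in degrees, forces in N, time in s.
With the tool pointing down it reaches from about 0.425 to 1.025 m from the base axis. Payload 9.4 kg.
Tool frame: the origin (TCP) lies midway between the tips of the shut fingers; the grasp point (between the pads) lies arm.pinch_z behind it (arm.pinch_z is the distance from the TCP to the grasp point, in m); y points along the fingers, z is the direction in which the jaws open and shut, and the axes are right-handed (so a half turn about y gives the same grasp; the last joint's range is limited). The gripper opens to 93 mm and grips with 3 to 60 N. Pads are 15 mm wide; open, the fingers measure 128 mm over their backs; the gripper's body (75 mm by 188 mm) begins 65 mm behind the grasp point.
Start: joints at [-77.619, 34.337, -0.143, 91.639, 0.103, 54.024, -4.572], TCP at [0.209, 0.694, 0.219] pointing down, gripper open.
Joint ranges: [-147.43, 147.43], [-19.82, 112.94], [-74.19, 73.91], [6.32, 146.72], [-59.91, 239.91], [6.04, 106.73], [-150.56, 150.56]. Speed limits (degrees/s): [127.2, 127.2, 172.46, 172.46, 180, 180, 180].

## Interface

Orientations are given as [roll, pitch, yaw] about the fixed x, y, z axes, in that order (R = Rz(yaw) Ry(pitch) Rx(roll)).
In Python, from workcell import arm, imaging gives the robot as it stands.
- The arm moves only by the tool move_arm, never from a script. Its argument "deltas" is a list of rows, each an object with "offset": the shift along the tool's x, y, z in mm, a list of three; "rotation": the turn, a rotation vector about the tool's x, y, z in degrees, a list of three; "claw": the finger opening in mm, from 0 to 93. A call has 1 to 12 rows; each row shifts and turns the commanded pose from where the row before left it, along the tool's axes as they then stand; what a row does not reach is not made up. A row lasts 1/10 s, in which the tool goes at most 50 mm and 8.59 degrees, less where a joint would pass 70% of its speed; a pose out of reach is approached as far as the arm can. A call is refused whole if a number of a shift passes 50 or a number of a turn 8.59, either way. A call with a gripper value outside its range is refused whole. The fingers move at their own pace and stop on an object; "squeeze" is the grip in N (left out, the last holds). Time passes only in rows, so rows that do not move let the fingers close. It gives the time, the measured TCP pose, the force and the opening at its end, in the units of the state.
- arm.observe(): the state, without advancing time (a new reading comes with each control period).
- imaging.read_camera(name): name is "scene" or "top" or "wrist"; returns the picture (400x640x3 uint8, red, green, blue); there is no depth.
- imaging.camera_info(name): a dict with "mtx" (3x3 intrinsics, pixels), "T" (4x4, takes a point from camera to world coordinates); the wrist camera has in their place "tool_from_camera" (4x4, takes a point from camera to tool coordinates, whose origin is the TCP and whose axes are the tool frame's). Camera axes: x right, y up, looking along -z (the intrinsics and any distortion apply to the point x, -y, -z); pixel columns grow to the right and rows downward; lengths in m; the calibration is good to about 2 mm. A picture is of the moment at which its call begins: read the wrist's pose just before it. camera_info takes no time and is no camera call.
- arm.job_done(): hands the job in, once; it reports no verdict.
The state is a dict: "clock": time; "joints": joint angles; "qd": joint speeds; "tau": joint torques, N m; "position": TCP position; "tool_rot": TCP orientation; "contact_force": force on the tool from outside, world axes, zero at the start; "wrist_torque": the same for the moment, N m; "finger_gap": opening from 0.0 (shut) to 1.0 (fully open).
Only numpy, scipy, OpenCV 4.12 (cv2) and the standard library are available. Lean on these libraries where they do the work, as an engineer would, in place of code of your own. Each camera call takes 0.05 s, during which the arm holds its last target.

## Task

Change the lens barrel in the aluminium V-mount: take out the faulty barrel with the red ring and drop it in the red reject bin, then take the barrel with the blue ring from the grey tray and lay it gently in the V, flange to the front like the old one, with the shoulder of the flange slid up against the dark stop plate on the front of the V. I am about to screw the clamp strap on, so finish while still holding the blue barrel there: press it straight down onto both sides of the V, firmly but not hard (about 10 N, like the weight of a litre of water), and do not let go. Leave the yellow-ringed barrel, the strap and the hex key stand where they are.

Things in the scene. Friction and masses are not known exactly. Their poses are not given: they have to be found in the camera images.
- lens_red: black lens barrel, red ring; 114 mm long, 0.13 to 0.25 kg. Origin on the cylinder axis at the centre of gravity; x = cylinder axis, pointing to the rear. Flange 48 mm diameter at x = -52 to -46 mm (its shoulder at -46), 40 mm cylinder from x = -46 to +62, ring at +49 to +61. Faulty; starts in the V-mount, shoulder 0 to 4 mm short of its stop plate
- lens_blue: black lens barrel, blue ring; 114 mm long, 0.13 to 0.25 kg. Origin on the cylinder axis at the centre of gravity; x = cylinder axis, pointing to the rear. Flange 48 mm diameter at x = -52 to -46 mm (its shoulder at -46), 40 mm cylinder from x = -46 to +62, ring at +49 to +61. The good one, in either place of the tray. Seated: origin at [0, 0, 50 mm] of v_mount, x axes pointing the same way
- lens_blue_front (a point): centre of the flange's front face on the blue-ringed barrel (52 mm from the barrel's origin, towards -x of the barrel)
- lens_yellow: black lens barrel, yellow ring; 114 mm long, 0.13 to 0.25 kg. Origin on the cylinder axis at the centre of gravity; x = cylinder axis, pointing to the rear. Flange 48 mm diameter at x = -52 to -46 mm (its shoulder at -46), 40 mm cylinder from x = -46 to +62, ring at +49 to +61. Another type, in the other place of the tray: leave it
- v_mount: aluminium V-mount, fixed: base plate 150 x 110 x 12 mm carrying a 90 degree V along x. Origin: centre of the underside; x along the V, away from the robot; y left; z up. The V is two supports at x = -43 to -22 and +22 to +46 mm; between them a gap for fingers, open to both sides, down to the plate. Dark stop plate in front, face at x = -46 mm. A barrel in the V has its axis at z = 50 mm
- v_left: left half of the V (+y half of both supports), origin and axes as v_mount. Its face rises at 45 degrees from y = 2, z = 24 mm to y = 24, z = 46 mm, then a flat top to y = 40 mm with a screw hole on each support. Rigid and smooth like the stop plate (friction about 0.2)
- v_right: right half of the V: mirror image of v_left on the -y side, origin and axes as v_mount
- lens_tray: grey tray, fixed, plate 150 x 230 x 6 mm (x, y, z), with black rubber cradles for two barrels at y = +55 and -55 mm. Origin on the underside, midway between the cradles. A barrel lies along the tray's x, flange to -x, axis at z = 34 mm; cradles 48 mm wide, 23 mm high, at x = -46 to -22 and +22 to +46 mm with a gap for fingers between
- reject_bin: red open bin, fixed, 190 x 150 mm (x and y), walls 3 mm thick and 75 mm high, the front wall (-x) 55 mm high; floor 3 mm above the bench. Origin at the centre of the underside
- clamp_strap: small steel bridge strap with two black cap screws, 82 x 18 x 28 mm, loose on the bench behind the mount; origin at the centre of its underside; leave it
- hex_stand: stand of T-handle hex keys, 91 x 165 x 238 mm, at the back right; origin at the centre of its underside; leave it

How it is judged:
By the outcome, as a careful person would: the job done as asked, in the order asked, and still so for the second after the job is handed in, while the arm keeps its last pose, push and grip.
It also fails if it takes over 66 s, if anything falls off the work surface, if the arm or the gripper's body presses on something with over 40 N, if the wrist force passes 120 N, or if a joint passes its speed limit or range.

## Working session

There is one attempt and no reset: what is moved stays moved. The work goes in short steps, Python scripts to look and compute and a tool call to move; the robot and the scene stay as the last step left them, time stands still between calls to the robot, and variables do not carry over. Pictures are saved under pics/ and viewed, and the job is handed in when it is done.

Besides the shell and the picture viewer there is one more tool, called as name([rows], argument=value, ...), one row to a line, values as JSON. move_arm: Moves the arm, as the interface text tells. Its arguments: {"type":"object","properties":{"deltas":{"type":"array"},"squeeze":{"type":"number"}},"required":["deltas"]}

```bash
ls; mkdir -p pics; python3 - <<'E'
from workcell import arm, imaging
import cv2
print(arm.observe()); print(arm.pinch_z)
for n in ["scene","top","wrist"]:
    im=imaging.read_camera(n); cv2.imwrite(f"pics/{n}0.png",im[:,:,::-1]); print(n,imaging.camera_info(n))
E
```

```text
pics
{'clock': 0.0, 'joints': array([-77.62033913,  34.38437479,  -0.14388267,  91.67956722,
         0.10209653,  54.02250272,  -4.57204874]), 'qd': array([-0.00219669,  0.05596017, -0.09879426,  0.03632122,  0.05543031,
       -0.05718629,  0.01725659]), 'tau': array([-1.38080810e-03, -7.65057993e+01,  1.49709698e+00, -2.52356547e+01,
       -5.23686991e-02,  1.69649406e-02,  1.49076568e-04]), 'position': array([0.20913136, 0.69369212, 0.21777071]), 'tool_rot': array([-9.00859423e+01, -8.15101929e-03, -1.67728599e+01]), 'contact_force': array([-0.26475103, -0.83817643,  1.07104567]), 'wrist_torque': array([-0.02679877,  0.0062409 , -0.03723637]), 'finger_gap': 1.0013994447526595}
0.0188
scene {'mtx': array([[457.57785187,   0.        , 318.80815273],
       [  0.        , 457.57785187, 199.09017015],
       [  0.        ,   0.        ,   1.        ]]), 'T': array([[ 8.71844216e-01,  2.47575727e-01, -4.22603741e-01,
        -5.52452069e-04],
       [-4.89779142e-01,  4.37148905e-01, -7.54332306e-01,
        -1.05072909e+00],
       [-2.01360673e-03,  8.64642755e-01,  5.02383172e-01,
[... 362 characters left out ...]
3791,  0.00930327,  0.0061335 ,  0.02500212],
       [ 0.00752369,  0.15764256,  0.98746758,  1.12522831],
       [ 0.        ,  0.        ,  0.        ,  1.        ]])}
wrist {'mtx': array([[283.18865393,   0.        , 318.29330393],
       [  0.        , 283.18865393, 198.16542884],
       [  0.        ,   0.        ,   1.        ]]), 'tool_from_camera': array([[-1.00170049e-03, -9.55479734e-01, -2.95055036e-01,
        -8.27471109e-02],
       [ 6.80933862e-05,  2.95055118e-01, -9.55480231e-01,
        -1.66294919e-01],
       [ 9.99999496e-01, -9.77196312e-04, -2.30495006e-04,
        -1.80264156e-04],
       [ 0.00000000e+00,  0.00000000e+00,  0.00000000e+00,
         1.00000000e+00]])}
```

View images.

View pics/top0.png

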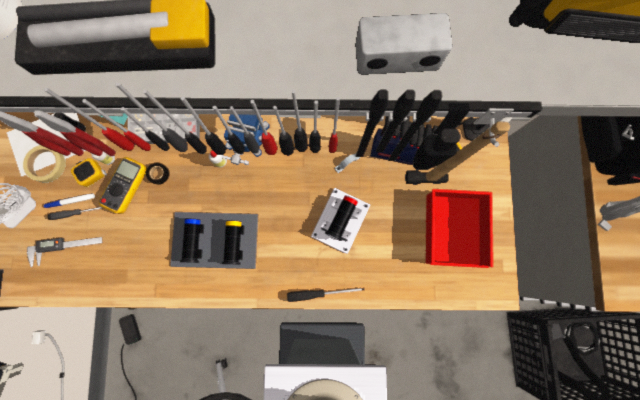

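View pics/scene0.png

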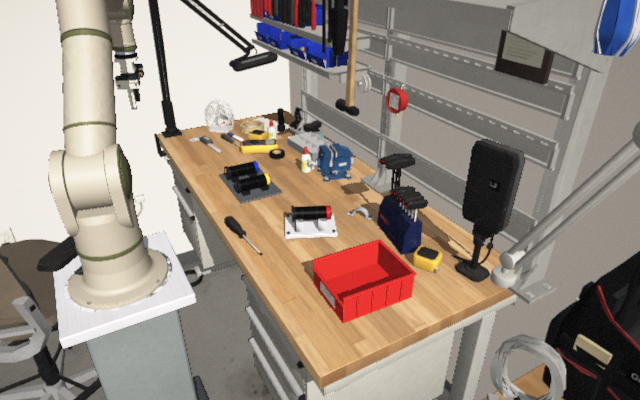

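View pics/wrist0.png

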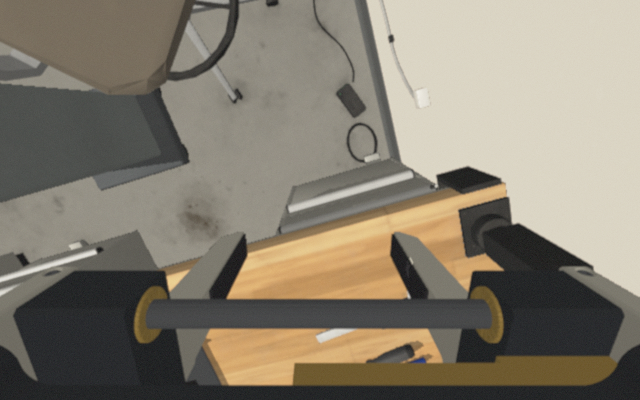

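```bash
cat > h.py <<'E'
import numpy as np, cv2
from workcell import arm, imaging
from scipy.spatial.transform import Rotation as R
def ray(name,u,v,z,T=None):
    c=imaging.camera_info(name); M=c["mtx"]; T=c["T"] if T is None else T
    d=np.array([(u-M[0,2])/M[0,0],-(v-M[1,2])/M[1,1],-1]); d=T[:3,:3]@d; o=T[:3,3]
    return o+d*(z-o[2])/d[2]
def wristT(s=None):
    s=s or arm.observe(); T=np.eye(4); T[:3,:3]=R.from_euler('xyz',s['tool_rot'],degrees=True).as_matrix(); T[:3,3]=s['position']
    return T@imaging.camera_info("wrist")["tool_from_camera"]
def proj(name,p,T=None):
    c=imaging.camera_info(name); M=c["mtx"]; T=c["T"] if T is None else T
    q=np.linalg.inv(T)@np.append(p,1); x,y,z=q[0],-q[1],-q[2]
    return np.array([M[0,0]*x/z+M[0,2],M[1,1]*y/z+M[1,2]])
E
python3 - <<'E'
from h import *
im=cv2.imread('pics/top0.png')
cv2.imwrite('pics/c1.png',cv2.resize(im[170:270,290:390],None,fx=6,fy=6,interpolation=cv2.INTER_CUBIC))
cv2.imwrite('pics/c2.png',cv2.resize(im[195:275,160:270],None,fx=7,fy=7,interpolation=cv2.INTER_CUBIC))
hsv=cv2.cvtColor(im,cv2.COLOR_BGR2HSV)
def comp(lo,hi,box):
    m=cv2.inRange(hsv,lo,hi); k=np.zeros_like(m); x0,y0,x1,y1=box; k[y0:y1,x0:x1]=m[y0:y1,x0:x1]
    cs,_=cv2.findContours(k,cv2.RETR_EXTERNAL,cv2.CHAIN_APPROX_NONE); return max(cs,key=cv2.contourArea)
for nm,lo,hi,box,z in [("blue",(105,120,60),(130,255,255),(170,205,215,270),.054),("yellow",(20,120,100),(35,255,255),(210,205,260,270),.054),
  ("red",(0,120,80),(8,255,255),(310,180,375,260),.07),("tray",(90,10,50),(125,120,130),(160,200,270,280),.006),("mount",(0,0,150),(180,50,255),(305,175,380,265),.012),("bin",(0,150,60),(8,255,255),(415,180,505,275),.075)]:
    c=comp(lo,hi,box); r=cv2.minAreaRect(c); print(nm,cv2.contourArea(c),r)
    print(np.round([ray("top",*p,z) for p in cv2.boxPoints(r)],4).tolist(), np.round(ray("top",*r[0],z),4))
E
```

```text
blue 70.5 ((192.0, 221.5), (5.0, 16.0), 90.0)
[[0.528, 0.3731, 0.054], [0.5284, 0.3311, 0.054], [0.5152, 0.3304, 0.054], [0.5149, 0.3723, 0.054]] [0.5216 0.3517 0.054 ]
yellow 62.0 ((233.5, 223.5), (5.0, 15.0), 90.0)
[[0.5238, 0.2627, 0.054], [0.5241, 0.2234, 0.054], [0.5109, 0.2229, 0.054], [0.5106, 0.2621, 0.054]] [0.5173 0.2428 0.054 ]
red 37.5 ((350.6176452636719, 199.97059631347656), (13.3768892288208, 4.115965843200684), 30.963754653930664)
[[0.5845, -0.0458, 0.07], [0.5939, -0.0514, 0.07], [0.5759, -0.0813, 0.07], [0.5665, -0.0757, 0.07]] [ 0.5802 -0.0636  0.07  ]
tray 115.0 ((205.0, 248.5), (33.0, 14.0), 90.0)
[[0.4982, 0.3484, 0.006], [0.4985, 0.3102, 0.006], [0.4095, 0.3058, 0.006], [0.4091, 0.3435, 0.006]] [0.4535 0.327  0.006 ]
mount 2064.5 ((340.3314514160156, 220.42068481445312), (40.344268798828125, 54.87459182739258), 25.201122283935547)
[[0.4877, 0.0413, 0.012], [0.6257, -0.0218, 0.012], [0.5785, -0.1225, 0.012], [0.4422, -0.0578, 0.012]] [ 0.5328 -0.0401  0.012 ]
bin 4930.0 ((459.0486145019531, 227.93728637695312), (67.10265350341797, 77.54578399658203), 0.9093804955482483)
[[0.4108, -0.2512, 0.075], [0.6113, -0.2609, 0.075], [0.6101, -0.4369, 0.075], [0.4095, -0.4219, 0.075]] [ 0.5089 -0.3426  0.075 ]
```

```bash
ls -la pics
```

```text
total 1896
drwxr-xr-x 2 agent agent   4096 Dec  6 04:30 .
drwxr-xr-x 3 agent agent   4096 Dec  6 04:30 ..
-rw-r--r-- 1 agent agent 315428 Dec  6 04:30 c1.png
-rw-r--r-- 1 agent agent 345606 Dec  6 04:30 c2.png
-rw-r--r-- 1 agent agent 460774 Dec  6 04:29 scene0.png
-rw-r--r-- 1 agent agent 426282 Dec  6 04:29 top0.png
-rw-r--r-- 1 agent agent 369541 Dec  6 04:29 wrist0.png
```

View pics/c1.png

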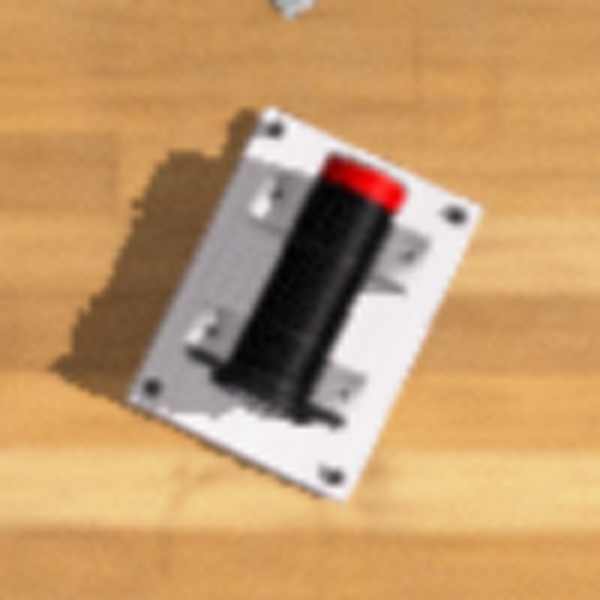

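View pics/c2.png

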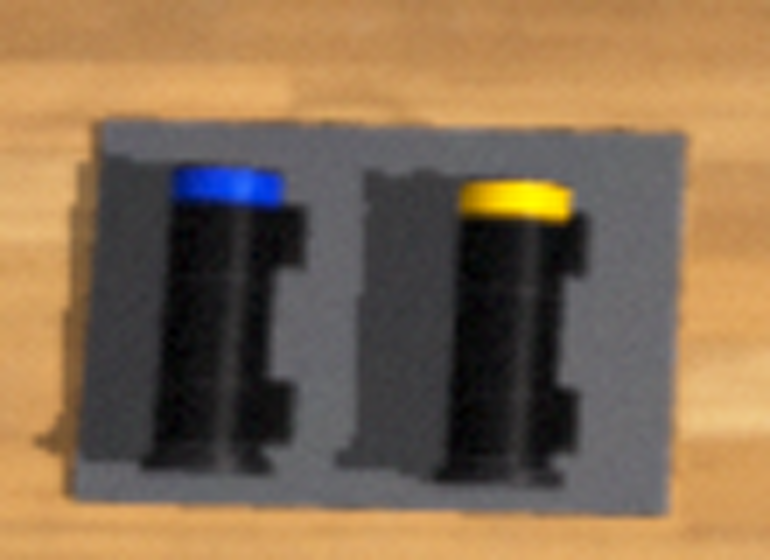

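```bash
python3 - <<'E'
from h import *
def f(pts,off,s,z): return np.array([ray("top",off[0]+(x+.5)/s-.5,off[1]+(y+.5)/s-.5,z) for x,y in pts])
for nm,pts,off,s,z in [("mount",[(128,403),(268,108),(482,208),(345,500)],(290,170),6,.012),("tray",[(72,498),(103,122),(687,133),(667,515)],(160,195),7,.006)]:
    P=f(pts,off,s,z); print(nm,np.round(P,4).tolist(),"c",P.mean(0).round(4))
    print("L",np.linalg.norm(P[1]-P[0]),np.linalg.norm(P[2]-P[3]),"W",np.linalg.norm(P[0]-P[3]),np.linalg.norm(P[1]-P[2]))
    a=(P[1]-P[0]+P[2]-P[3]); b=P[0]-P[3]+P[1]-P[2]
    print("yaw",np.degrees(np.arctan2(a[1],a[0])),np.degrees(np.arctan2(-b[0],b[1])))
E
```

```text
mount [[0.4875, 0.0399, 0.012], [0.6241, -0.0232, 0.012], [0.5783, -0.1216, 0.012], [0.4447, -0.0583, 0.012]] c [ 0.5336 -0.0408  0.012 ]
L 0.15047352769264064 0.14781703962443754 W 0.1070977123311108 0.10849659709794766
yaw -25.054234036988937 -24.254413252393054
tray [[0.4066, 0.419, 0.006], [0.5526, 0.4165, 0.006], [0.5504, 0.1871, 0.006], [0.402, 0.1901, 0.006]] c [0.4779 0.3032 0.006 ]
L 0.14601184957735797 0.14835269399436557 W 0.22899265358015963 0.2293496468480087
yaw -1.078198281490169 -0.8536358426819738
```

move_arm([
  {"offset": [15, 0, -18], "rotation": [0, 0, 0], "claw": 93},
  {"offset": [31, 0, -36], "rotation": [0, 0, 0], "claw": 93},
  {"offset": [31, 0, -36], "rotation": [0, 0, 0], "claw": 93},
  {"offset": [31, 0, -36], "rotation": [0, 0, 0], "claw": 93},
  {"offset": [31, 0, -36], "rotation": [0, 0, 0], "claw": 93},
  {"offset": [31, 0, -36], "rotation": [0, 0, 0], "claw": 93},
  {"offset": [31, 0, -36], "rotation": [0, 0, 0], "claw": 93},
  {"offset": [31, 0, -36], "rotation": [0, 0, 0], "claw": 93},
  {"offset": [31, 0, -36], "rotation": [0, 0, 0], "claw": 93},
  {"offset": [31, 0, -36], "rotation": [0, 0, 0], "claw": 93},
  {"offset": [31, 0, -36], "rotation": [0, 0, 0], "claw": 93},
  {"offset": [31, 0, -36], "rotation": [0, 0, 0], "claw": 93},
])

```text
clock: 1.35
position: [0.4311, 0.1932, 0.2187]
tool_rot: [-90.0, -0.0, -16.8]
contact_force: [0.5, -0.1, 0.1]
finger_gap: 1.0
```

move_arm([
  {"offset": [33, 0, -39], "rotation": [0, 0, 0], "claw": 93},
  {"offset": [33, 0, -39], "rotation": [0, 0, 0], "claw": 93},
  {"offset": [33, 0, -39], "rotation": [0, 0, 0], "claw": 93},
  {"offset": [33, 0, -39], "rotation": [0, 0, 0], "claw": 93},
  {"offset": [20, 0, -24], "rotation": [0, 0, 0], "claw": 93},
  {"offset": [14, 0, -14], "rotation": [0, 0, 0], "claw": 93},
  {"offset": [0, 0, 0], "rotation": [0, 7.9, 0], "claw": 93},
  {"offset": [0, 0, 0], "rotation": [0, 0, 0], "claw": 93},
])

```text
clock: 2.15
position: [0.5318, -0.0354, 0.2184]
tool_rot: [-90.0, 0.0, -24.9]
contact_force: [0.1, 0.5, 0.3]
finger_gap: 0.999
```

```bash
cat > snap.py <<'E'
import sys,pickle
from h import *
s=arm.observe(); im=imaging.read_camera("wrist")[:,:,::-1]
T=wristT(s); n=sys.argv[1]; cv2.imwrite(f'pics/{n}.png',im); np.save(f'pics/{n}.npy',T)
print(s['clock'],s['position'].round(4),s['tool_rot'].round(2),s['contact_force'].round(2),s['finger_gap'])
E
python3 snap.py w1
```

```text
2.15 [ 0.5318 -0.0354  0.2184] [-9.002e+01  2.000e-02 -2.490e+01] [0.14 0.51 0.34] 0.9990508899930126
```

View pics/w1.png

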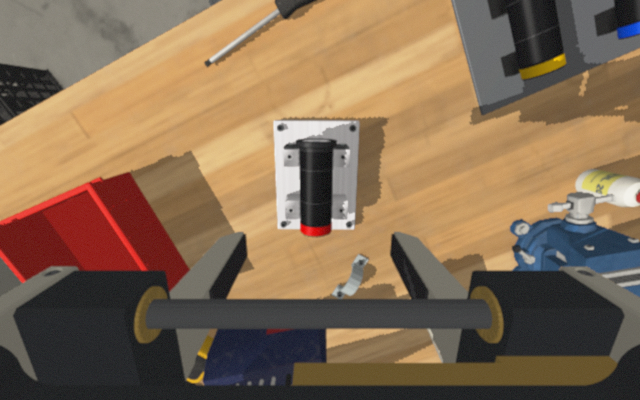

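```bash
python3 - <<'E'
im=__import__('cv2').imread('pics/w1.png'); import cv2
cv2.imwrite('pics/c3.png',cv2.resize(im[110:250,250:390],None,fx=4.25,fy=4.25,interpolation=cv2.INTER_CUBIC))
E
```

```text
(no output)
```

View pics/c3.png

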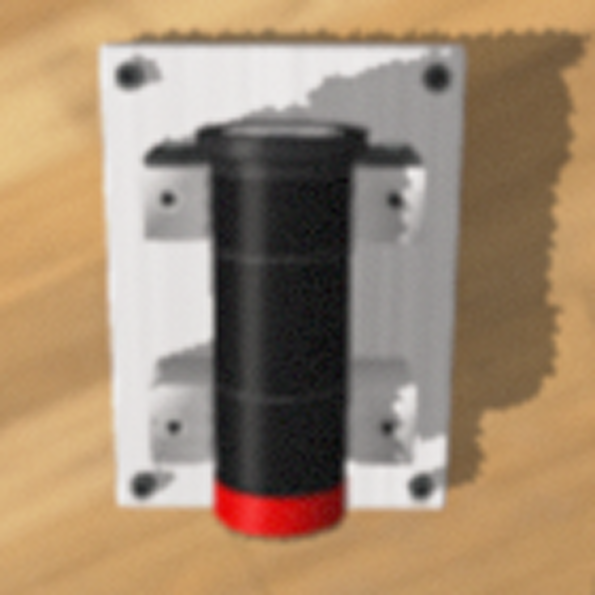

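```bash
python3 - <<'E'
from h import *
T=np.load('pics/w1.npy')
def g(pts,z): return np.array([ray("wrist",250+(x+.5)/4.25-.5,110+(y+.5)/4.25-.5,z,T) for x,y in pts])
P=g([(464,43),(442,506),(118,506),(99,43)],.012)
c=P.mean(0); print(P.round(4).tolist(),c)
print("L",np.linalg.norm(P[1]-P[0]),np.linalg.norm(P[2]-P[3]),"W",np.linalg.norm(P[0]-P[3]),np.linalg.norm(P[1]-P[2]))
a=(P[1]-P[0]+P[2]-P[3]); b=P[0]-P[3]+P[1]-P[2]
yaw=np.arctan2(a[1],a[0]); print("yaw",np.degrees(yaw),np.degrees(np.arctan2(-b[0],b[1])))
Rm=np.array([[np.cos(yaw),-np.sin(yaw)],[np.sin(yaw),np.cos(yaw)]])
def loc(p): return Rm.T@(p[:2]-c[:2])
# support edges on flat top z=.046, holes; 
Q=g([(145,166),(422,166),(145,238),(412,464),(150,464),(167,198),(393,198),(173,427),(387,427)],.046)
print("sup",[loc(q).round(4).tolist() for q in Q])
Q=g([(212,330),(352,330),(214,480),(346,480)],.05); print("barrel sides",[loc(q).round(4).tolist() for q in Q])
Q=g([(281,495),(281,120)],.07); print("ring front edge top",[loc(q).round(4).tolist() for q in Q])
print(c[:2]+ (Rm@np.array([0,0])), wristT()[:3,3])
E
```

```text
[[0.4881, 0.0412, 0.012], [0.6234, -0.0226, 0.012], [0.5778, -0.1212, 0.012], [0.4423, -0.0577, 0.012]] [ 0.53293238 -0.04009     0.012     ]
L 0.14963314938594116 0.1496514410580876 W 0.10897799722937267 0.10861190829663873
yaw -25.180572183682603 -24.83633830127539
sup [[-0.0424, -0.0377], [-0.0429, 0.0397], [-0.0221, -0.0384], [0.0462, 0.04], [0.0467, -0.0389], [-0.0335, -0.0318], [-0.0339, 0.0318], [0.0349, -0.0317], [0.0345, 0.0321]]
barrel sides [[0.0038, -0.0194], [0.0035, 0.0209], [0.0502, -0.0194], [0.0499, 0.02]]
ring front edge top [[0.0465, 0.0008], [-0.0574, 0.0004]]
[ 0.53293238 -0.04009   ] [ 4.56402244e-01 -4.34692339e-04  3.84757982e-01]
```

move_arm([
  {"offset": [3, 25, -4], "rotation": [0, 0, 0], "claw": 93},
  {"offset": [0, 45, 0], "rotation": [0, 0, 0], "claw": 93},
  {"offset": [0, 45, 0], "rotation": [0, 0, 0], "claw": 93},
  {"offset": [0, 40, 0], "rotation": [0, 0, 0], "claw": 93},
  {"offset": [0, 20, 0], "rotation": [0, 0, 0], "claw": 93},
  {"offset": [0, 7, 0], "rotation": [0, 0, 0], "claw": 93},
  {"offset": [0, 0, 0], "rotation": [0, 0, 0], "claw": 93},
])

```text
clock: 2.9
position: [0.5325, -0.039, 0.0361]
tool_rot: [-90.0, 0.1, -24.5]
contact_force: [0.1, 0.8, 0.1]
finger_gap: 1.001
```

```bash
python3 snap.py w2
```

```text
2.9 [ 0.5325 -0.039   0.0361] [-9.002e+01  9.000e-02 -2.452e+01] [0.1  0.79 0.09] 1.001202896629882
```

View pics/w2.png

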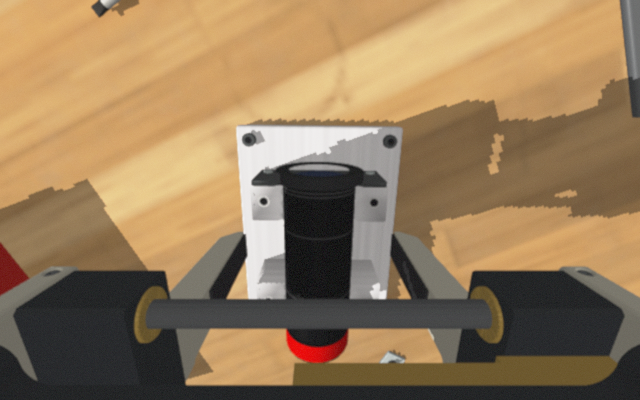

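move_arm([
  {"offset": [2, 4, -1], "rotation": [0, 0.4, 0], "claw": 93},
  {"offset": [0, 0, 0], "rotation": [0, 0, 0], "claw": 36},
  {"offset": [0, 0, 0], "rotation": [0, 0, 0], "claw": 36},
  {"offset": [0, 0, 0], "rotation": [0, 0, 0], "claw": 36},
  {"offset": [0, 0, 0], "rotation": [0, 0, 0], "claw": 36},
  {"offset": [0, 0, 0], "rotation": [0, 0, 0], "claw": 36},
  {"offset": [0, 0, 0], "rotation": [0, 0, 0], "claw": 36},
  {"offset": [0, 0, 0], "rotation": [0, 0, 0], "claw": 36},
], squeeze=25)

```text
clock: 3.75
position: [0.5343, -0.0412, 0.0326]
tool_rot: [-90.0, -0.0, -25.1]
contact_force: [2.5, 5.4, 1.8]
finger_gap: 0.446
```

```bash
python3 -c "
from h import *
s=arm.observe(); print(s)"
```

```text
{'clock': 3.75, 'joints': array([ -3.93974466,  38.11913851,   3.34334112, 124.4350433 ,
        -6.84262951,  17.60529225,  70.14068611]), 'qd': array([ 0.01077859, -0.10675327, -0.98129868, -0.39012043, -0.65393295,
       -0.5360207 ,  0.01553315]), 'tau': array([-7.44144036e-02, -6.51641321e+01,  2.74801567e+00, -9.28826720e+00,
        1.00784751e-01,  1.63169322e-01, -4.74873756e-03]), 'position': array([ 0.53432154, -0.04124811,  0.03264818]), 'tool_rot': array([-8.99956792e+01, -4.15646320e-03, -2.50757769e+01]), 'contact_force': array([2.47845881, 5.43871726, 1.82379735]), 'wrist_torque': array([ 1.65512277, -0.71614915,  0.05460035]), 'finger_gap': 0.4460602069936846}
```

move_arm([
  {"offset": [0, 0, 0], "rotation": [0, 0, 0], "claw": 36},
  {"offset": [0, 0, 0.5], "rotation": [0, 0, 0], "claw": 36},
  {"offset": [0, 0, 0], "rotation": [0, 0, 0], "claw": 36},
])

```text
clock: 4.05
position: [0.5348, -0.0406, 0.0327]
tool_rot: [-90.0, -0.0, -25.1]
contact_force: [1.1, 3.8, 0.5]
finger_gap: 0.425
```

```bash
python3 -c "
from h import *
s=arm.observe(); print(s)"
```

```text
{'clock': 4.05, 'joints': array([ -4.00504647,  38.1243255 ,   3.34344685, 124.39464172,
        -6.85311821,  17.61653071,  70.1029979 ]), 'qd': array([ 0.01109581,  0.05329563,  0.07650223,  0.0640457 ,  0.02058272,
       -0.08909374,  0.01261978]), 'tau': array([ 1.21758800e+00, -6.45632672e+01,  3.86857286e+00, -8.24280739e+00,
        2.22060755e-01,  4.38328302e-01, -1.53262471e-02]), 'position': array([ 0.53481718, -0.0406008 ,  0.03269399]), 'tool_rot': array([-8.99811224e+01, -2.41581232e-02, -2.50567904e+01]), 'contact_force': array([1.12742633, 3.75961763, 0.47376703]), 'wrist_torque': array([ 0.52508673, -0.28570017, -0.03878171]), 'finger_gap': 0.42472345073156426}
```

move_arm([
  {"offset": [0, -10, 0], "rotation": [0, 0, 0], "claw": 36},
  {"offset": [0, -30, 0], "rotation": [0, 0, 0], "claw": 36},
  {"offset": [0, -40, 0], "rotation": [0, 0, 0], "claw": 36},
  {"offset": [0, -30, 0], "rotation": [0, 0, 0], "claw": 36},
  {"offset": [0, 0, 0], "rotation": [0, 0, 0], "claw": 36},
])

```text
clock: 4.55
position: [0.5359, -0.0415, 0.1467]
tool_rot: [-89.9, -0.3, -25.1]
contact_force: [0.5, -0.4, -0.7]
finger_gap: 0.424
```

```bash
python3 snap.py w3; python3 - <<'E'
import cv2
im=cv2.imread('pics/top0.png')
cv2.imwrite('pics/c4.png',cv2.resize(im[180:275,415:505],None,fx=6,fy=6,interpolation=cv2.INTER_CUBIC))
E
```

```text
4.55 [ 0.5359 -0.0415  0.1467] [-89.87  -0.3  -25.13] [ 0.45 -0.4  -0.68] 0.423914440761856
```

View pics/c4.png

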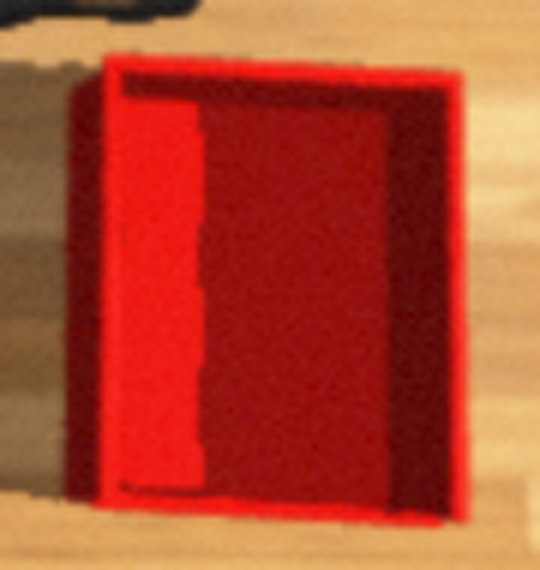

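View pics/w3.png

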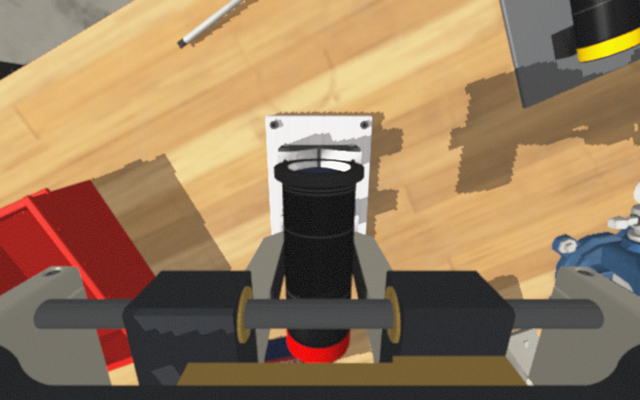

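```bash
python3 - <<'E'
from h import *
g=lambda x,y,z: ray("top",415+(x+.5)/6-.5,180+(y+.5)/6-.5,z)[:2]
rl,rr=g(105,57,.075),g(463,73,.075); fl,fr=g(97,508,.055),g(467,522,.055); fr2=g(467,522,.075)
print(rl,rr,fl,fr,fr2); d=rl-rr; print(np.linalg.norm(d),np.degrees(np.arctan2(-d[0],d[1])), np.linalg.norm(rl-fl))
a=rl-fl+rr-fr2; print(np.degrees(np.arctan2(a[1],a[0])))
yaw=np.arctan2(-d[0],d[1]); print("c",(rl+rr)/2-.095*np.array([np.cos(yaw),np.sin(yaw)]))
s=arm.observe(); print(s['position'],s['tool_rot'],s['contact_force'])
E
```

```text
[ 0.61024056 -0.2765315 ] [ 0.60464799 -0.43274089] [ 0.41590283 -0.27181336] [ 0.41124954 -0.4316745 ] [ 0.41115786 -0.42314031]
0.15630946987850908 -2.050413608836549 0.1943949962299486
-2.1144174922580206
c [ 0.5125051  -0.35123721]
[ 0.53506752 -0.04123862  0.14476655] [-89.92263563  -0.18221288 -25.10938933] [-0.49815191 -0.52082321 -1.49954724]
```

```bash
python3 - <<'E'
from h import *
for u,v in [(402,253),(378,232),(380,218),(422,240)]: print(u,v,ray("scene",u,v,0).round(3))
for u,v in [(407,178),(415,178),(425,160),(372,150)]: print(u,v,ray("top",u,v,0.238).round(3),ray("top",u,v,0).round(3))
E
```

```text
402 253 [ 0.695 -0.278  0.   ]
378 232 [ 0.697 -0.162  0.   ]
380 218 [ 0.748 -0.102  0.   ]
422 240 [ 0.783 -0.257  0.   ]
407 178 [ 0.603 -0.175  0.238] [ 0.656 -0.228  0.   ]
415 178 [ 0.603 -0.193  0.238] [ 0.656 -0.251  0.   ]
425 160 [ 0.645 -0.216  0.238] [ 0.709 -0.281  0.   ]
372 150 [ 0.667 -0.098  0.238] [ 0.736 -0.131  0.   ]
```

move_arm([
  {"offset": [8, 0, -20], "rotation": [0, 0, 0], "claw": 36},
  {"offset": [16, 0, -41], "rotation": [0, 0, 0], "claw": 36},
  {"offset": [16, 0, -41], "rotation": [0, 0, 0], "claw": 36},
  {"offset": [16, 0, -41], "rotation": [0, 0, 0], "claw": 36},
  {"offset": [16, 0, -41], "rotation": [0, 0, 0], "claw": 36},
  {"offset": [16, 0, -41], "rotation": [0, 0, 0], "claw": 36},
  {"offset": [16, 0, -41], "rotation": [0, 0, 0], "claw": 36},
  {"offset": [9, 0, -23], "rotation": [0, -7.7, 0], "claw": 36},
  {"offset": [0, 0, 0], "rotation": [0, -7.7, 0], "claw": 36},
  {"offset": [0, 0, 0], "rotation": [0, -7.7, 0], "claw": 36},
  {"offset": [0, 0, 0], "rotation": [0, 0, 0], "claw": 36},
])

```text
clock: 5.7
position: [0.5131, -0.3506, 0.1412]
tool_rot: [-89.9, 0.1, -1.9]
contact_force: [0.9, 0.4, -1.9]
finger_gap: 0.422
```

```bash
python3 snap.py w4
```

```text
5.7 [ 0.5131 -0.3506  0.1412] [-89.91   0.13  -1.92] [ 0.87  0.4  -1.95] 0.4222696089035921
```

View pics/w4.png

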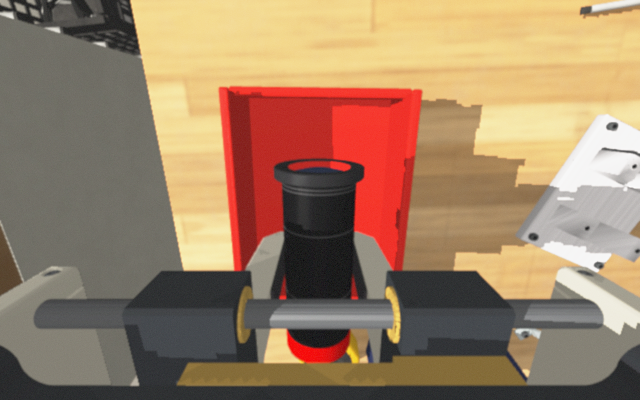

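move_arm([
  {"offset": [0, 25, 0], "rotation": [0, 0, 0], "claw": 36},
  {"offset": [0, 40, 0], "rotation": [0, 0, 0], "claw": 36},
  {"offset": [0, 30, 0], "rotation": [0, 0, 0], "claw": 36},
  {"offset": [0, 14, 0], "rotation": [0, 0, 0], "claw": 36},
  {"offset": [0, 0, 0], "rotation": [0, 0, 0], "claw": 36},
  {"offset": [0, 0, 0], "rotation": [0, 0, 0], "claw": 64},
  {"offset": [0, 0, 0], "rotation": [0, 0, 0], "claw": 64},
  {"offset": [0, 0, 0], "rotation": [0, 0, 0], "claw": 64},
  {"offset": [0, 0, 0], "rotation": [0, 0, 0], "claw": 64},
  {"offset": [0, 0, 0], "rotation": [0, 0, 0], "claw": 64},
])

```text
clock: 6.75
position: [0.5146, -0.3507, 0.0344]
tool_rot: [-90.0, -0.1, -2.0]
contact_force: [0.3, -0.1, -0.1]
finger_gap: 0.687
```

move_arm([
  {"offset": [0, -25, 0], "rotation": [0, 0, 0], "claw": 64},
  {"offset": [0, -45, 0], "rotation": [0, 0, 0], "claw": 64},
  {"offset": [0, -45, 0], "rotation": [0, 0, 0], "claw": 64},
  {"offset": [0, -45, 0], "rotation": [0, 0, 0], "claw": 80},
  {"offset": [0, -20, 0], "rotation": [0, 0, 0], "claw": 93},
])

```text
clock: 7.25
position: [0.5155, -0.3513, 0.2183]
tool_rot: [-90.1, -0.3, -2.0]
contact_force: [1.0, 0.7, -0.6]
finger_gap: 0.818
```

```bash
python3 snap.py w5
```

```text
7.25 [ 0.5155 -0.3513  0.2183] [-90.15  -0.28  -2.  ] [ 0.97  0.67 -0.56] 0.8177913684312887
```

View pics/w5.png

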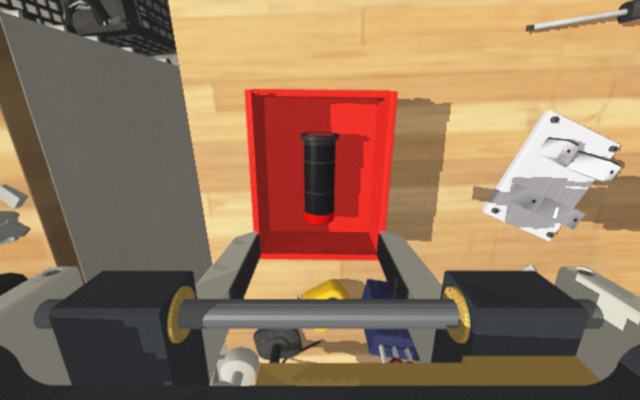

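move_arm([
  {"offset": [-2, 0, 24], "rotation": [0, 0, 0], "claw": 93},
  {"offset": [-4, 0, 47], "rotation": [0, 0, 0], "claw": 93},
  {"offset": [-4, 0, 47], "rotation": [0, 0, 0], "claw": 93},
  {"offset": [-4, 0, 47], "rotation": [0, 0, 0], "claw": 93},
  {"offset": [-4, 0, 47], "rotation": [0, 0, 0], "claw": 93},
  {"offset": [-4, 0, 47], "rotation": [0, 0, 0], "claw": 93},
  {"offset": [-4, 0, 47], "rotation": [0, 0, 0], "claw": 93},
  {"offset": [-4, 0, 47], "rotation": [0, 0, 0], "claw": 93},
  {"offset": [-4, 0, 47], "rotation": [0, 0, 0], "claw": 93},
  {"offset": [-4, 0, 47], "rotation": [0, 0, 0], "claw": 93},
  {"offset": [-4, 0, 47], "rotation": [0, 0, 0], "claw": 93},
  {"offset": [-4, 0, 47], "rotation": [0, 0, 0], "claw": 93},
])

```text
clock: 8.5
position: [0.4865, 0.1935, 0.2136]
tool_rot: [-90.0, -0.0, -2.0]
contact_force: [0.2, 0.0, 0.8]
finger_gap: 1.001
```

move_arm([
  {"offset": [-5, 0, 45], "rotation": [0, 0, 0], "claw": 93},
  {"offset": [-5, 0, 45], "rotation": [0, 0, 0], "claw": 93},
  {"offset": [-4, 0, 40], "rotation": [0, 0, 0], "claw": 93},
  {"offset": [-3, 0, 25], "rotation": [0, -1, 0], "claw": 93},
  {"offset": [0, 0, 8], "rotation": [0, 0, 0], "claw": 93},
  {"offset": [0, 0, 0], "rotation": [0, 0, 0], "claw": 93},
])

```text
clock: 9.1
position: [0.4752, 0.3557, 0.2132]
tool_rot: [-90.0, 0.0, -0.9]
contact_force: [1.3, -1.1, 0.0]
finger_gap: 1.0
```

```bash
python3 snap.py w6;  python3 - <<'E'
import cv2
im=cv2.imread('pics/w6.png')
cv2.imwrite('pics/c6.png',cv2.resize(im[100:250,230:390],None,fx=4,fy=4,interpolation=cv2.INTER_CUBIC))
E
```

```text
9.1 [0.4752 0.3557 0.2132] [-9.002e+01  2.000e-02 -9.100e-01] [ 1.32 -1.09  0.02] 0.9998520296548631
```

View pics/w6.png

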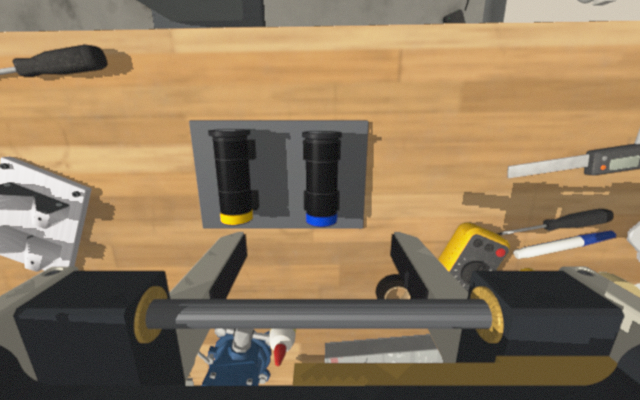

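View pics/c6.png

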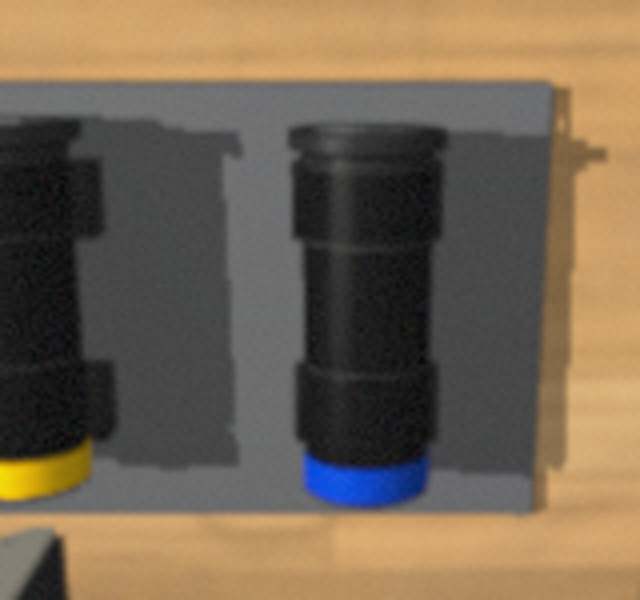

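```bash
python3 - <<'E'
from h import *
T=np.load('pics/w6.npy')
g=lambda x,y,z: ray("wrist",230+(x+.5)/4-.5,100+(y+.5)/4-.5,z,T)[:2]
print("sides z.034",g(305,300,.034),g(432,300,.034),g(306,445,.034),g(430,445,.034),g(304,250,.034),g(434,250,.034))
print("cradles z.023",g(293,240,.023),g(441,240,.023),g(297,365,.023),g(437,365,.023),"front",g(293,160,.023),"rear",g(437,440,.023))
print("ring top front edge",g(367,465,.054),"flange rear top",g(367,157,.058),"flange front",g(367,125,.058))
print("tray",g(552,82,.006),g(533,512,.006))
import cv2
E
```

```text
sides z.034 [0.46811715 0.34023864] [0.46870506 0.37976003] [0.51599576 0.33922775] [0.5165909  0.37936007] [0.45244758 0.34036819] [0.4530421  0.38029331]
cradles z.023 [0.4511228  0.33645307] [0.45181951 0.38323083] [0.49215167 0.33648878] [0.4928312  0.38223182] front [0.42625364 0.33722402] rear [0.51880671 0.38239972]
ring top front edge [0.51562967 0.3587771 ] flange rear top [0.42242298 0.3598313 ] flange front [0.4137179  0.35993352]
tray [0.40469788 0.41940181] [0.55254238 0.41800749]
```

move_arm([
  {"offset": [-2, 25, 4], "rotation": [0, 0, 0], "claw": 93},
  {"offset": [0, 45, 0], "rotation": [0, 0, 0], "claw": 93},
  {"offset": [0, 45, 0], "rotation": [0, 0, 0], "claw": 93},
  {"offset": [0, 40, 0], "rotation": [0, 0, 0], "claw": 93},
  {"offset": [0, 20, 0], "rotation": [0, 0, 0], "claw": 93},
  {"offset": [0, 10, 0], "rotation": [0, 0, 0], "claw": 93},
  {"offset": [0, 0, 0], "rotation": [0, 0, 0], "claw": 93},
])

```text
clock: 9.85
position: [0.4738, 0.3574, 0.0279]
tool_rot: [-90.1, 0.1, -1.1]
contact_force: [0.0, 0.0, -0.8]
finger_gap: 1.0
```

```bash
python3 snap.py w7;  python3 - <<'E'
import cv2
im=cv2.imread('pics/w7.png')
cv2.imwrite('pics/c7.png',cv2.resize(im[100:380,180:460],None,fx=2.8,fy=2.1,interpolation=cv2.INTER_CUBIC))
E
```

```text
9.85 [0.4738 0.3574 0.0279] [-9.011e+01  6.000e-02 -1.090e+00] [ 0.05  0.   -0.78] 0.9997983472828873
```

View pics/c7.png

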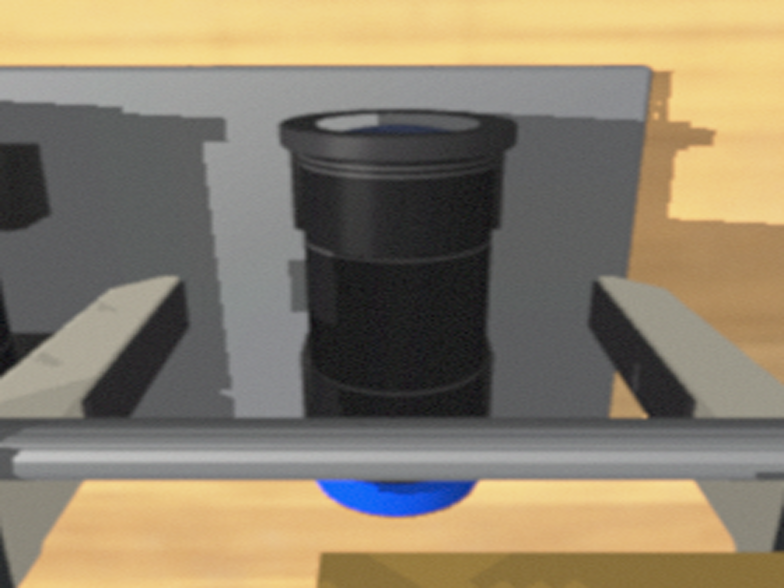

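move_arm([
  {"offset": [-1, 6, 2.4], "rotation": [0, 0, 0], "claw": 93},
  {"offset": [0, 5, 0], "rotation": [0, 0, 0], "claw": 93},
  {"offset": [0, 0, 0], "rotation": [0, 0, 0], "claw": 36},
  {"offset": [0, 0, 0], "rotation": [0, 0, 0], "claw": 36},
  {"offset": [0, 0, 0], "rotation": [0, 0, 0], "claw": 36},
  {"offset": [0, 0, 0], "rotation": [0, 0, 0], "claw": 36},
  {"offset": [0, 0, 0], "rotation": [0, 0, 0], "claw": 36},
  {"offset": [0, 0, 0], "rotation": [0, 0, 0], "claw": 36},
  {"offset": [0, 0, 0], "rotation": [0, 0, 0], "claw": 36},
  {"offset": [0, 0, 0], "rotation": [0, 0, 0], "claw": 36},
  {"offset": [0, 0, 0], "rotation": [0, 0, 0], "claw": 36},
], squeeze=30)

```text
clock: 11.0
position: [0.4726, 0.3596, 0.0175]
tool_rot: [-90.2, 0.0, -1.0]
contact_force: [0.6, -5.1, 2.5]
finger_gap: 0.424
```

```bash
python3 snap.py w8
```

```text
11.0 [0.4726 0.3596 0.0175] [-9.017e+01  5.000e-02 -1.040e+00] [ 0.63 -5.08  2.53] 0.4238744582872691
```

View pics/w8.png

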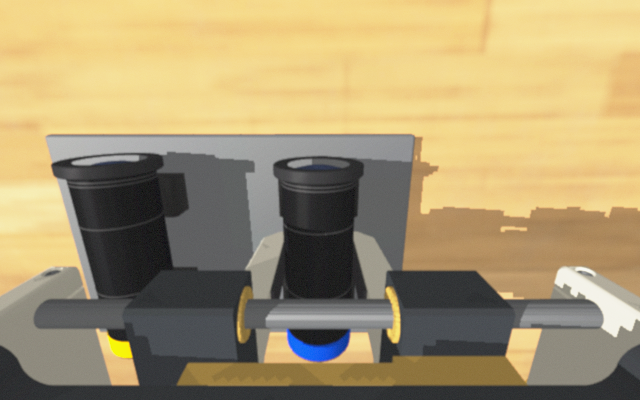

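move_arm([
  {"offset": [0, -10, -0.5], "rotation": [0, 0, 0], "claw": 30},
  {"offset": [0, -25, 0], "rotation": [0, 0, 0], "claw": 30},
  {"offset": [0, -40, 0], "rotation": [0, 0, 0], "claw": 30},
  {"offset": [0, -40, 0], "rotation": [0, 0, 0], "claw": 30},
  {"offset": [0, -18, 0], "rotation": [0, 0, 0], "claw": 30},
  {"offset": [0, 0, 0], "rotation": [0, 0, 0], "claw": 30},
], squeeze=45)

```text
clock: 11.65
position: [0.4738, 0.3624, 0.1539]
tool_rot: [-89.8, -0.2, -1.0]
contact_force: [-0.3, 0.6, -2.7]
finger_gap: 0.42
```

```bash
python3 snap.py w9; python3 - <<'E'
import cv2,numpy as np
a=cv2.imread('pics/w3.png')[145:260,250:390];b=cv2.imread('pics/w9.png')[145:260,250:390]
c=cv2.imread('pics/w4.png')[145:260,250:390]
cv2.imwrite('pics/c9.png',cv2.resize(np.hstack([a,b]),None,fx=2.85,fy=5,interpolation=cv2.INTER_CUBIC))
E
```

```text
11.65 [0.4738 0.3624 0.1539] [-89.78  -0.23  -0.98] [-0.3   0.64 -2.75] 0.4196670944898102
```

View pics/c9.png

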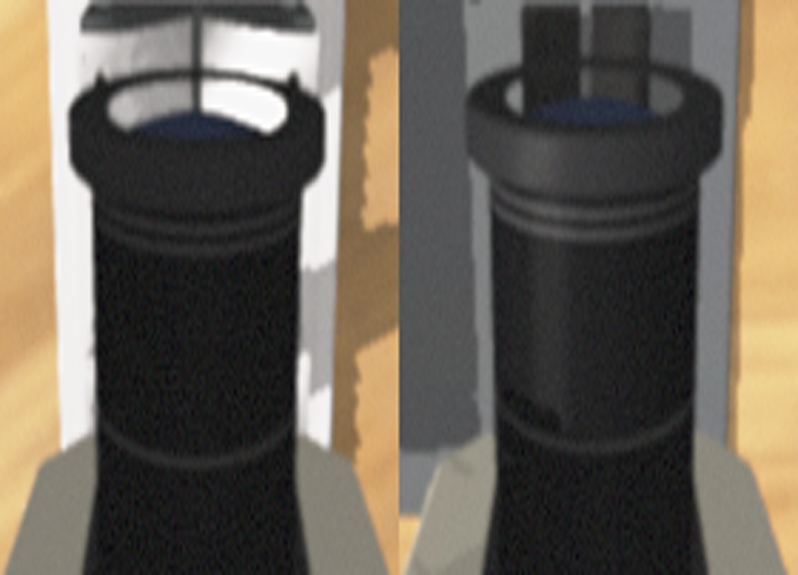

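View pics/w9.png

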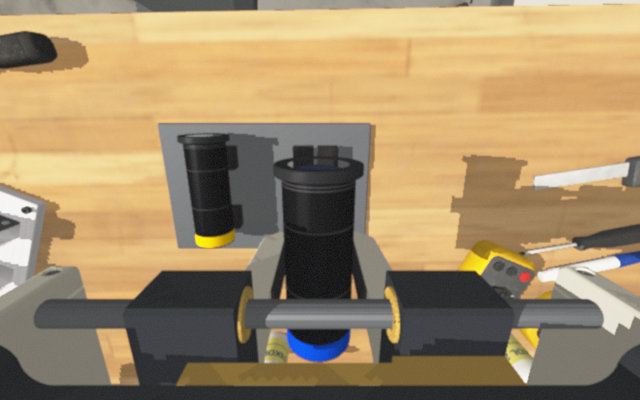

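move_arm([
  {"offset": [3.5, 0, -22], "rotation": [0, 0, 0], "claw": 30},
  {"offset": [6.9, 0, -45], "rotation": [0, 0, 0], "claw": 30},
  {"offset": [6.9, 0, -45], "rotation": [0, 0, 0], "claw": 30},
  {"offset": [6.9, 0, -45], "rotation": [0, 0, 0], "claw": 30},
  {"offset": [6.9, 0, -45], "rotation": [0, 0, 0], "claw": 30},
  {"offset": [6.9, 0, -45], "rotation": [0, 0, 0], "claw": 30},
  {"offset": [6.9, 0, -45], "rotation": [0, 0, 0], "claw": 30},
  {"offset": [6.9, 0, -45], "rotation": [0, 0, 0], "claw": 30},
  {"offset": [6.9, 0, -45], "rotation": [0, 0, 0], "claw": 30},
  {"offset": [2.3, 0, -16.5], "rotation": [0, 8, 0], "claw": 30},
  {"offset": [0, 0, 0], "rotation": [0, 8, 0], "claw": 30},
  {"offset": [0, 0, 0], "rotation": [0, 8, 0], "claw": 30},
])

```text
clock: 12.9
position: [0.5258, -0.0395, 0.1489]
tool_rot: [-90.1, 0.1, -25.4]
contact_force: [0.5, 1.2, -3.1]
finger_gap: 0.42
```

move_arm([
  {"offset": [0, 0, 0], "rotation": [0, 0, 0], "claw": 30},
  {"offset": [0, 0, 0], "rotation": [0, 0, 0], "claw": 30},
  {"offset": [0, 0, 0], "rotation": [0, 0, 0], "claw": 30},
])

```text
clock: 13.2
position: [0.5265, -0.0379, 0.15]
tool_rot: [-90.0, 0.1, -24.8]
contact_force: [-0.2, 0.2, -2.3]
finger_gap: 0.424
```

```bash
python3 snap.py w10; cat >> h.py <<'E'
def st():
    s=arm.observe(); p=s['position']; a=np.radians(-25); ex=np.array([np.cos(a),np.sin(a)]); ey=np.array([-np.sin(a),np.cos(a)])
    d=p[:2]-np.array([.5329,-.0403]); f=s['contact_force']
    print('t %.2f'%s['clock'],'mount xy mm',(1e3*d@ex).round(2),(1e3*d@ey).round(2),'z %.2f'%(p[2]*1e3),'rot',s['tool_rot'].round(2),'F along,lat,up',(f[:2]@ex).round(2),(f[:2]@ey).round(2),f[2].round(2),'M',s['wrist_torque'].round(2),'gap %.2f'%(s['finger_gap']*93))
E
for i in 1 2; do python3 -c "
from h import *
st()"; done
```

```text
13.2 [ 0.5265 -0.0379  0.15  ] [-9.002e+01  5.000e-02 -2.475e+01] [-0.23  0.21 -2.3 ] 0.42382982413476805
t 13.25 mount xy mm -6.65 -0.58 z 150.23 rot [-9.001e+01  4.000e-02 -2.481e+01] F along,lat,up -0.28 -0.3 -2.19 M [-0.02  0.01  0.05] gap 38.81
t 13.25 mount xy mm -6.65 -0.58 z 150.23 rot [-9.001e+01  4.000e-02 -2.481e+01] F along,lat,up -0.28 -0.3 -2.19 M [-0.02  0.01  0.05] gap 38.81
```

View pics/w10.png

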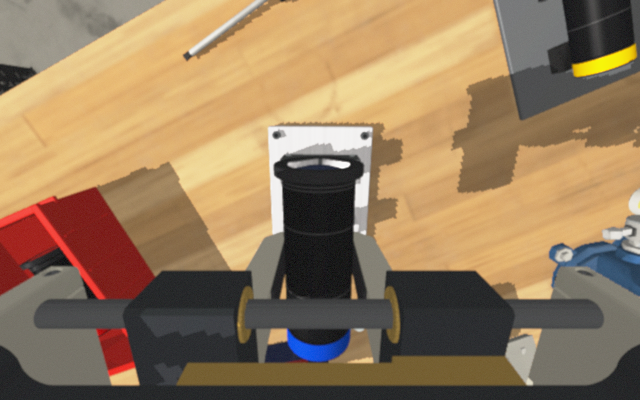

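move_arm([
  {"offset": [0, 20, 0.8], "rotation": [0, 0.2, 0], "claw": 30},
  {"offset": [0, 35, 0], "rotation": [0, 0, 0], "claw": 30},
  {"offset": [0, 30, 0], "rotation": [0, 0, 0], "claw": 30},
  {"offset": [0, 14, 0], "rotation": [0, 0, 0], "claw": 30},
  {"offset": [0, 4, 0], "rotation": [0, 0, 0], "claw": 30},
  {"offset": [0, 0, 0], "rotation": [0, 0, 0], "claw": 30},
  {"offset": [0, 0, 0], "rotation": [0, 0, 0], "claw": 30},
])

```text
clock: 13.95
position: [0.5277, -0.0375, 0.0484]
tool_rot: [-90.0, -0.1, -25.1]
contact_force: [0.1, -0.1, -2.1]
finger_gap: 0.424
```

```bash
python3 snap.py w11; python3 -c "
from h import *
st()
im=cv2.imread('pics/w11.png')
cv2.imwrite('pics/c11.png',cv2.resize(im[110:270,220:420],None,fx=3.5,fy=3.5,interpolation=cv2.INTER_CUBIC))"
```

```text
13.95 [ 0.5277 -0.0375  0.0484] [-8.997e+01 -6.000e-02 -2.515e+01] [ 0.11 -0.13 -2.08] 0.4235956832419161
t 14.00 mount xy mm -5.76 0.34 z 48.57 rot [-8.996e+01 -8.000e-02 -2.516e+01] F along,lat,up -0.23 -0.68 -2.64 M [-0.01 -0.   -0.  ] gap 38.81
```

View pics/c11.png

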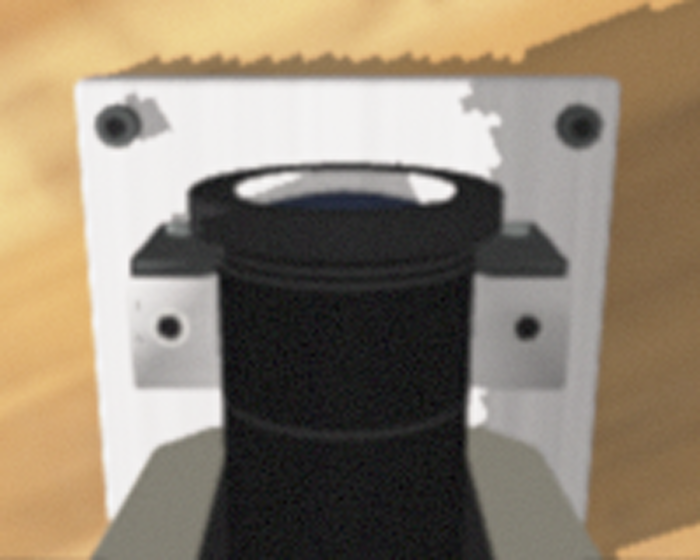

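```bash
python3 - <<'E'
from h import *
a=np.radians(-25); ex=np.array([np.cos(a),np.sin(a)]); ey=np.array([-np.sin(a),np.cos(a)])
def m(T,u,v,z):
    p=ray("wrist",u,v,z,T)[:2]-np.array([.5329,-.0403]); return (1e3*np.array([p@ex,p@ey])).round(1)
T=np.load('pics/w11.npy'); g=lambda x,y,z: m(T,220+(x+.5)/3.5-.5,110+(y+.5)/3.5-.5,z)
print("flange sides front/rear",g(190,195,.0655),g(190,237,.0655),g(502,195,.0655),g(502,237,.0655))
print("flange top front/rear edge",g(346,163,.0895),g(346,250,.0895), "front bottom of barrel top line")
print("plate front top",g(133,262,.046),g(567,262,.046),g(133,274,.046),g(567,274,.046))
print("plate corners z.012",g(78,78,.012),g(620,78,.012))
print("barrel sides",g(226,400,.0655),g(466,400,.0655))
# red in w2 seated: flange
E
```

```text
flange sides front/rear [-60.9 -23.3] [-54.3 -23.6] [-60.8  24.1] [-54.3  24.4]
flange top front/rear edge [-69.4   0.4] [-58.1   0.3] front bottom of barrel top line
plate front top [-45.4 -37. ] [-45.2  39.2] [-43.2 -37.1] [-43.1  39.3]
plate corners z.012 [-74.5 -53. ] [-74.3  55.1]
barrel sides [-27.3 -19.1] [-27.2  19.8]
```

move_arm([
  {"offset": [0, 5, 0.7], "rotation": [0, -0.1, 0], "claw": 30},
  {"offset": [0, 4, 0], "rotation": [0, 0, 0], "claw": 30},
  {"offset": [0, 2, 0], "rotation": [0, 0, 0], "claw": 30},
  {"offset": [0, 1, 0], "rotation": [0, 0, 0], "claw": 30},
  {"offset": [0, 0.5, 0], "rotation": [0, 0, 0], "claw": 30},
  {"offset": [0, 0, 0], "rotation": [0, 0, 0], "claw": 30},
])

```text
clock: 14.6
position: [0.5275, -0.0369, 0.0351]
tool_rot: [-90.0, 0.0, -25.1]
contact_force: [0.5, -0.0, -1.5]
finger_gap: 0.423
```

```bash
python3 -c "
from h import *
st()"
```

```text
t 14.60 mount xy mm -6.36 0.79 z 35.07 rot [-9.000e+01  1.000e-02 -2.507e+01] F along,lat,up 0.48 0.22 -1.51 M [-0.03 -0.03 -0.04] gap 39.35
```

move_arm([
  {"offset": [0, 0.5, 0], "rotation": [0, 0, 0], "claw": 30},
  {"offset": [0, 0.5, 0], "rotation": [0, 0, 0], "claw": 30},
  {"offset": [0, 0, 0], "rotation": [0, 0, 0], "claw": 30},
])

```text
clock: 14.9
position: [0.5275, -0.0369, 0.0341]
tool_rot: [-90.0, -0.0, -25.1]
contact_force: [0.0, -0.1, -1.9]
finger_gap: 0.42
```

```bash
python3 -c "
from h import *
st()"
```

```text
t 14.90 mount xy mm -6.36 0.79 z 34.12 rot [-90.    -0.   -25.07] F along,lat,up 0.07 -0.09 -1.89 M [-0.03 -0.    0.02] gap 39.09
```

move_arm([
  {"offset": [0, 0.5, 0], "rotation": [0, 0, 0], "claw": 30},
  {"offset": [0, 0.3, 0], "rotation": [0, 0, 0], "claw": 30},
  {"offset": [0, 0, 0], "rotation": [0, 0, 0], "claw": 30},
])

```text
clock: 15.2
position: [0.5276, -0.0369, 0.0335]
tool_rot: [-90.0, -0.0, -25.1]
contact_force: [-0.6, -0.3, 1.6]
finger_gap: 0.417
```

```bash
python3 -c "
from h import *
st()"
```

```text
t 15.20 mount xy mm -6.26 0.85 z 33.53 rot [-8.999e+01 -2.000e-02 -2.509e+01] F along,lat,up -0.39 -0.57 1.65 M [ 0.02  0.12 -0.11] gap 38.77
```

move_arm([
  {"offset": [1, 0, 0], "rotation": [0, 0, 0], "claw": 30},
  {"offset": [1, 0, 0], "rotation": [0, 0, 0], "claw": 30},
  {"offset": [1, 0, 0], "rotation": [0, 0, 0], "claw": 30},
  {"offset": [1, 0, 0], "rotation": [0, 0, 0], "claw": 30},
  {"offset": [0, 0, 0], "rotation": [0, 0, 0], "claw": 30},
])

```text
clock: 15.7
position: [0.5308, -0.0385, 0.0335]
tool_rot: [-90.0, 0.0, -25.1]
contact_force: [-3.3, 1.4, 4.0]
finger_gap: 0.42
```

```bash
python3 -c "
from h import *
st()"
```

```text
t 15.70 mount xy mm -2.65 0.76 z 33.49 rot [-9.001e+01  3.000e-02 -2.508e+01] F along,lat,up -3.56 -0.17 4.05 M [ 0.32  0.6  -0.12] gap 39.06
```

move_arm([
  {"offset": [0.5, 0, 0], "rotation": [0, 0, 0], "claw": 30},
  {"offset": [0.5, 0, 0], "rotation": [0, 0, 0], "claw": 30},
  {"offset": [0, 0, 0], "rotation": [0, 0, 0], "claw": 30},
])

```text
clock: 16.0
position: [0.5316, -0.0388, 0.0335]
tool_rot: [-90.0, 0.0, -25.1]
contact_force: [-2.7, 1.2, 5.1]
finger_gap: 0.424
```

```bash
python3 -c "
from h import *
st()"; python3 snap.py w12;python3 -c "
from h import *
im=cv2.imread('pics/w12.png')
cv2.imwrite('pics/c12.png',cv2.resize(im[110:270,220:420],None,fx=3.5,fy=3.5,interpolation=cv2.INTER_CUBIC))"
```

```text
t 16.00 mount xy mm -1.82 0.78 z 33.49 rot [-9.001e+01  5.000e-02 -2.507e+01] F along,lat,up -2.95 -0.06 5.1 M [ 0.43  0.67 -0.14] gap 39.41
16.0 [ 0.5316 -0.0388  0.0335] [-9.001e+01  5.000e-02 -2.507e+01] [-2.69  1.19  5.1 ] 0.4237236107518635
```

View pics/c12.png

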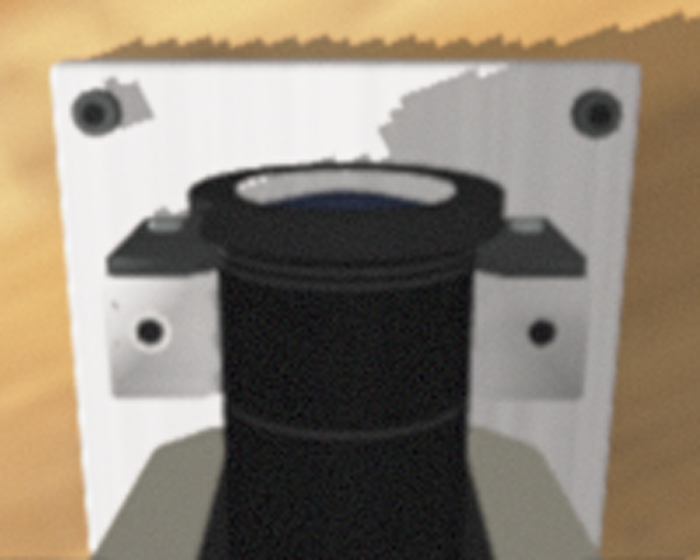

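move_arm([
  {"offset": [0.7, -0.2, 0], "rotation": [0, 0, 0], "claw": 30},
  {"offset": [0.7, 0, 0], "rotation": [0, 0, 0], "claw": 30},
  {"offset": [0.6, 0, 0], "rotation": [0, 0, 0], "claw": 30},
  {"offset": [0, 0, 0], "rotation": [0, 0, 0], "claw": 30},
])

```text
clock: 16.45
position: [0.534, -0.0399, 0.0335]
tool_rot: [-90.0, -0.0, -25.1]
contact_force: [-0.6, 1.5, 1.3]
finger_gap: 0.42
```

```bash
python3 -c "
from h import *
st()"
```

```text
t 16.45 mount xy mm 0.82 0.79 z 33.52 rot [-9.000e+01 -1.000e-02 -2.508e+01] F along,lat,up -1.16 1.13 1.35 M [ 0.09  0.29 -0.16] gap 39.02
```

move_arm([
  {"offset": [0.5, 0, 0], "rotation": [0, 0, 0], "claw": 30},
  {"offset": [0.5, 0, 0], "rotation": [0, 0, 0], "claw": 30},
  {"offset": [0, 0, 0], "rotation": [0, 0, 0], "claw": 30},
])

```text
clock: 16.75
position: [0.5349, -0.0404, 0.0335]
tool_rot: [-90.0, -0.0, -25.1]
contact_force: [-1.1, 0.0, 0.6]
finger_gap: 0.425
```

```bash
python3 -c "
from h import *
st()"
```

```text
t 16.75 mount xy mm 1.81 0.77 z 33.54 rot [-9.000e+01 -1.000e-02 -2.508e+01] F along,lat,up -1.02 -0.45 0.63 M [ 0.05  0.23 -0.07] gap 39.50
```

move_arm([
  {"offset": [0.5, 0, 0], "rotation": [0, 0, 0], "claw": 30},
  {"offset": [0.5, 0, 0], "rotation": [0, 0, 0], "claw": 30},
  {"offset": [0, 0, 0], "rotation": [0, 0, 0], "claw": 30},
])

```text
clock: 17.05
position: [0.5358, -0.0408, 0.0335]
tool_rot: [-90.0, -0.0, -25.1]
contact_force: [-0.9, 0.5, 1.6]
finger_gap: 0.417
```

```bash
python3 -c "
from h import *
st()"
```

```text
t 17.05 mount xy mm 2.83 0.77 z 33.54 rot [-9.000e+01 -1.000e-02 -2.508e+01] F along,lat,up -1.08 0.08 1.57 M [ 0.13  0.29 -0.12] gap 38.80
```

move_arm([
  {"offset": [0.5, 0, 0], "rotation": [0, 0, 0], "claw": 30},
  {"offset": [0.5, 0, 0], "rotation": [0, 0, 0], "claw": 30},
  {"offset": [0, 0, 0], "rotation": [0, 0, 0], "claw": 30},
])

```text
clock: 17.35
position: [0.5367, -0.0412, 0.0335]
tool_rot: [-90.0, -0.0, -25.1]
contact_force: [-0.8, 1.4, 1.4]
finger_gap: 0.418
```

```bash
python3 -c "
from h import *
st()"
```

```text
t 17.35 mount xy mm 3.82 0.75 z 33.52 rot [-9.000e+01 -1.000e-02 -2.508e+01] F along,lat,up -1.31 0.89 1.39 M [ 0.09  0.2  -0.08] gap 38.88
```

```bash
python3 snap.py w13;python3 -c "
from h import *
im=cv2.imread('pics/w13.png')
cv2.imwrite('pics/c13.png',cv2.resize(im[110:270,220:420],None,fx=3.5,fy=3.5,interpolation=cv2.INTER_CUBIC))
im=imaging.read_camera('scene')[:,:,::-1]; cv2.imwrite('pics/s13.png',cv2.resize(im[170:260,260:380],None,fx=6,fy=6,interpolation=cv2.INTER_CUBIC))"
```

```text
17.35 [ 0.5367 -0.0412  0.0335] [-9.000e+01 -1.000e-02 -2.508e+01] [-0.81  1.36  1.39] 0.418114414262751
```

View pics/c13.png

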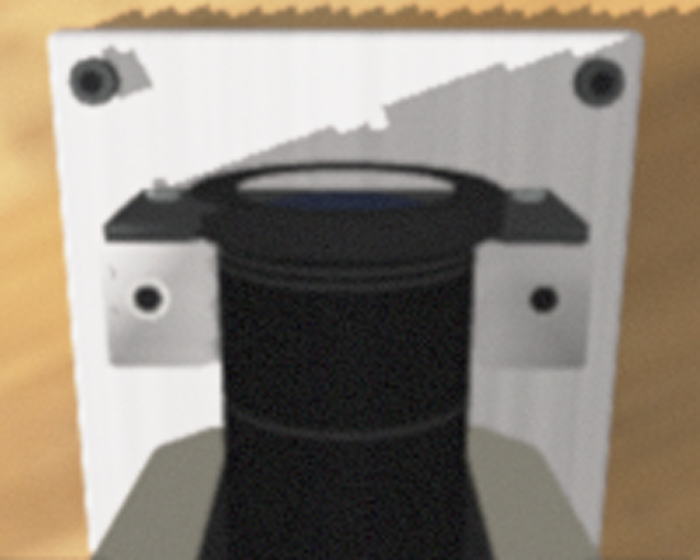

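View pics/s13.png

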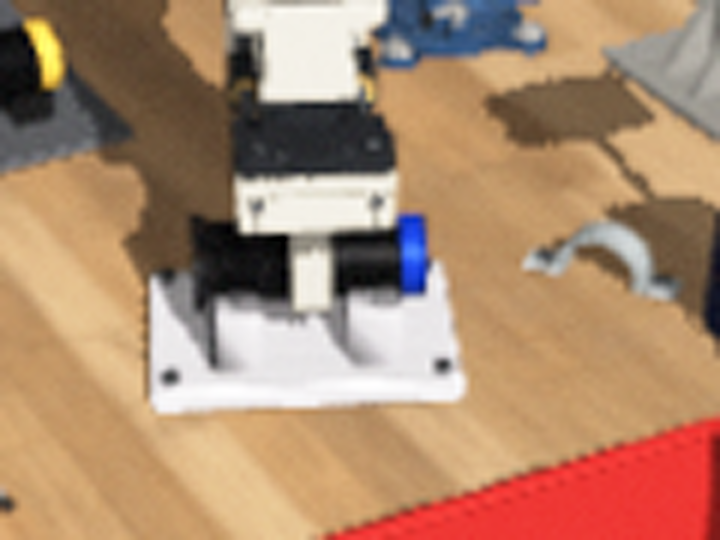

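```bash
python3 - <<'E'
from h import *
a=np.radians(-25); ex=np.array([np.cos(a),np.sin(a)]); ey=np.array([-np.sin(a),np.cos(a)])
def m(T,u,v,z):
    p=ray("wrist",u,v,z,T)[:2]-np.array([.5329,-.0403]); return (1e3*np.array([p@ex,p@ey])).round(1)
T=np.load('pics/w13.npy'); g=lambda x,y,z: m(T,220+(x+.5)/3.5-.5,110+(y+.5)/3.5-.5,z)
print("flange sides front/rear",g(190,195,.050),g(190,237,.050),g(502,195,.05),g(502,237,.05))
print("plate top front/rear",g(106,228,.046),g(588,228,.046),g(106,240,.046),g(588,240,.046))
print("plate corners z.012",g(49,32,.012),g(642,32,.012))
print("barrel sides",g(226,400,.05),g(466,400,.05))
E
```

```text
flange sides front/rear [-51.  -23.1] [-44.4 -23.4] [-51.   24.6] [-44.4  24.9]
plate top front/rear [-45.  -37.3] [-45.   39.1] [-43.  -37.4] [-43.   39.2]
plate corners z.012 [-74.  -53.4] [-73.9  54.8]
barrel sides [-17.3 -18.8] [-17.3  20.3]
```

move_arm([
  {"offset": [0.5, 0, 0], "rotation": [0, 0, 0], "claw": 30},
  {"offset": [0.5, 0, 0], "rotation": [0, 0, 0], "claw": 30},
  {"offset": [0, 0, 0], "rotation": [0, 0, 0], "claw": 30},
])

```text
clock: 17.75
position: [0.5375, -0.0416, 0.0335]
tool_rot: [-90.0, -0.0, -25.1]
contact_force: [-1.6, -0.6, 0.4]
finger_gap: 0.419
```

```bash
python3 -c "
from h import *
st()"
```

```text
t 17.75 mount xy mm 4.76 0.77 z 33.54 rot [-9.000e+01 -1.000e-02 -2.508e+01] F along,lat,up -1.17 -1.17 0.39 M [ 0.05  0.28 -0.1 ] gap 38.97
```

move_arm([
  {"offset": [0.5, 0, 0], "rotation": [0, 0, 0], "claw": 30},
  {"offset": [0.5, 0, 0], "rotation": [0, 0, 0], "claw": 30},
  {"offset": [0, 0, 0], "rotation": [0, 0, 0], "claw": 30},
])

```text
clock: 18.05
position: [0.5379, -0.0418, 0.0335]
tool_rot: [-90.0, 0.0, -25.1]
contact_force: [-4.1, 1.4, 2.5]
finger_gap: 0.419
```

```bash
python3 -c "
from h import *
st()"
```

```text
t 18.05 mount xy mm 5.18 0.76 z 33.54 rot [-9.001e+01  4.000e-02 -2.507e+01] F along,lat,up -4.35 -0.46 2.48 M [ 0.41  0.63 -0.2 ] gap 39.00
```

move_arm([
  {"offset": [0.5, 0, 0], "rotation": [0, 0, 0], "claw": 30},
  {"offset": [0, 0, 0], "rotation": [0, 0, 0], "claw": 30},
  {"offset": [0, 0, 0], "rotation": [0, 0, 0], "claw": 30},
])

```text
clock: 18.35
position: [0.5379, -0.0419, 0.0335]
tool_rot: [-90.0, 0.1, -25.1]
contact_force: [-4.4, 2.2, 3.0]
finger_gap: 0.419
```

```bash
python3 -c "
from h import *
st()"
```

```text
t 18.35 mount xy mm 5.23 0.72 z 33.53 rot [-9.002e+01  8.000e-02 -2.506e+01] F along,lat,up -4.9 0.16 3.0 M [ 0.56  0.97 -0.11] gap 38.96
```

move_arm([
  {"offset": [0, 0.5, 0], "rotation": [0, 0, 0], "claw": 30},
  {"offset": [0, 0.5, 0], "rotation": [0, 0, 0], "claw": 30},
  {"offset": [0, 0, 0], "rotation": [0, 0, 0], "claw": 30},
])

```text
clock: 18.65
position: [0.538, -0.0418, 0.0334]
tool_rot: [-90.0, 0.1, -25.1]
contact_force: [-7.9, 2.3, 16.6]
finger_gap: 0.415
```

```bash
python3 -c "
from h import *
st()"
```

```text
t 18.65 mount xy mm 5.23 0.74 z 33.39 rot [-9.001e+01  6.000e-02 -2.506e+01] F along,lat,up -8.1 -1.28 16.59 M [ 0.68  1.48 -0.12] gap 38.64
```

move_arm([
  {"offset": [-0.3, -0.4, 0], "rotation": [0, 0, 0], "claw": 30},
  {"offset": [0, 0, 0], "rotation": [0, 0, 0], "claw": 30},
  {"offset": [0, 0, 0], "rotation": [0, 0, 0], "claw": 30},
])

```text
clock: 18.95
position: [0.5379, -0.0418, 0.0334]
tool_rot: [-90.0, 0.0, -25.1]
contact_force: [-4.8, 2.2, 10.9]
finger_gap: 0.419
```

```bash
python3 -c "
from h import *
st()"
```

```text
t 18.95 mount xy mm 5.23 0.74 z 33.43 rot [-9.001e+01  4.000e-02 -2.506e+01] F along,lat,up -5.27 -0.04 10.9 M [ 0.48  1.18 -0.11] gap 39.01
```

move_arm([
  {"offset": [-0.2, -0.1, 0], "rotation": [0, 0, 0], "claw": 30},
  {"offset": [0, 0, 0], "rotation": [0, 0, 0], "claw": 30},
  {"offset": [0, 0, 0], "rotation": [0, 0, 0], "claw": 30},
  {"offset": [0, 0, 0], "rotation": [0, 0, 0], "claw": 30},
  {"offset": [0, 0, 0], "rotation": [0, 0, 0], "claw": 30},
])

```text
clock: 19.45
position: [0.5379, -0.0418, 0.0335]
tool_rot: [-90.0, 0.0, -25.1]
contact_force: [-4.8, 2.0, 8.8]
finger_gap: 0.419
```

```bash
python3 snap.py w14; python3 -c "
from h import *
st()
im=imaging.read_camera('top')[:,:,::-1]; cv2.imwrite('pics/t14.png',im)
st()
im=imaging.read_camera('scene')[:,:,::-1]; cv2.imwrite('pics/s14.png',im)
st()"
```

```text
19.45 [ 0.5379 -0.0418  0.0335] [-9.001e+01  2.000e-02 -2.506e+01] [-4.78  1.99  8.81] 0.41918463775692977
t 19.50 mount xy mm 5.21 0.77 z 33.44 rot [-9.001e+01  3.000e-02 -2.506e+01] F along,lat,up -4.09 0.6 8.38 M [ 0.43  0.97 -0.09] gap 39.05
t 19.55 mount xy mm 5.22 0.78 z 33.45 rot [-9.001e+01  2.000e-02 -2.506e+01] F along,lat,up -5.31 0.27 9.48 M [ 0.44  1.01 -0.15] gap 38.94
t 19.60 mount xy mm 5.21 0.74 z 33.44 rot [-9.001e+01  3.000e-02 -2.506e+01] F along,lat,up -5.52 -0.15 8.85 M [ 0.47  1.02 -0.11] gap 39.00
```

View pics/w14.png

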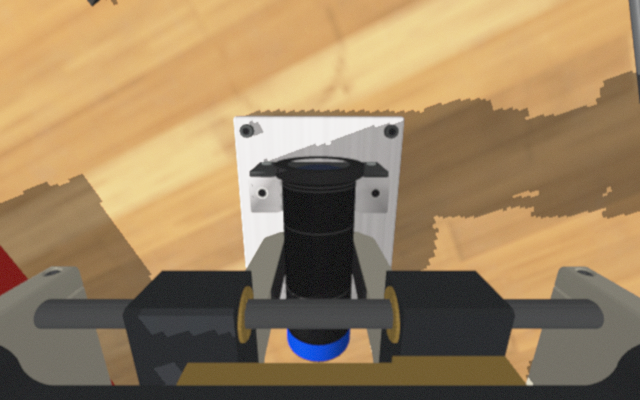

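View pics/s14.png

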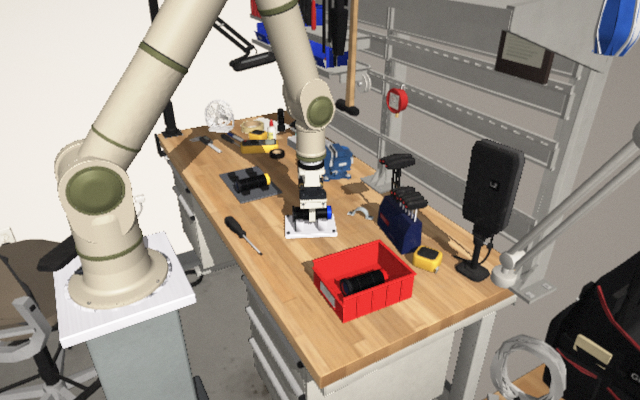

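move_arm([
  {"offset": [-0.3, 0, 0], "rotation": [0, 0, 0], "claw": 30},
  {"offset": [0, 0, 0], "rotation": [0, 0, 0], "claw": 30},
  {"offset": [0, 0, 0], "rotation": [0, 0, 0], "claw": 30},
  {"offset": [0, 0, 0], "rotation": [0, 0, 0], "claw": 30},
])

```text
clock: 20.0
position: [0.5379, -0.0418, 0.0334]
tool_rot: [-90.0, -0.0, -25.1]
contact_force: [-4.0, 1.0, 7.7]
finger_gap: 0.42
```

```bash
python3 -c "
from h import *
for i in range(4):
    st(); imaging.read_camera('wrist')
"
```

```text
t 20.00 mount xy mm 5.22 0.76 z 33.43 rot [-90.    -0.   -25.07] F along,lat,up -4.06 -0.74 7.7 M [ 0.3   0.85 -0.12] gap 39.03
t 20.05 mount xy mm 5.23 0.75 z 33.46 rot [-90.    -0.   -25.07] F along,lat,up -4.87 0.0 8.32 M [ 0.26  0.85 -0.1 ] gap 39.14
t 20.10 mount xy mm 5.22 0.76 z 33.45 rot [-90.    -0.   -25.06] F along,lat,up -4.25 -0.67 7.96 M [ 0.31  0.84 -0.08] gap 38.53
t 20.15 mount xy mm 5.24 0.78 z 33.46 rot [-90.    -0.   -25.07] F along,lat,up -4.6 -0.2 9.03 M [0.31 0.87 0.01] gap 38.77
```

View pics/t14.png

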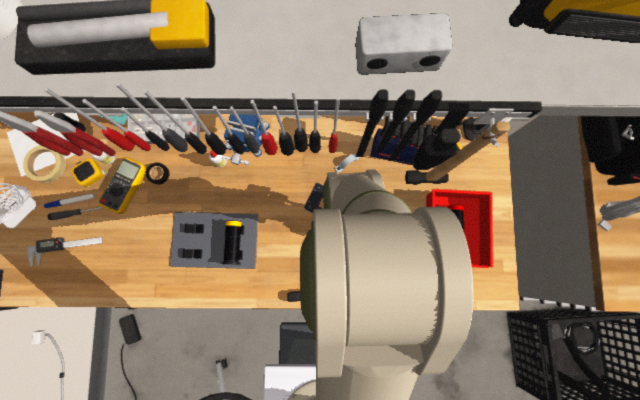

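```bash
python3 -c "
from h import *
st(); print(arm.job_done()); st()"
```

```text
t 20.20 mount xy mm 5.2 0.78 z 33.44 rot [-90.    -0.   -25.07] F along,lat,up -3.81 -0.88 8.05 M [ 0.33  0.82 -0.05] gap 38.80
the job is handed in; nothing more can be done
None
the job is handed in; nothing more can be done
```

I put the red-ringed barrel in the reject bin and laid the blue-ringed one in the V. The blue barrel's shoulder is against the stop plate, and the arm is still gripping it (45 N) and pressing it down. I handed the job in at 20.2 s.

**Seating:** I slid the barrel along the V until it stopped. At the stop, pushing on only raised the force, with no further movement. It sits level, about 33.4 mm at the tool tip, as expected for a seated barrel.

**Press:** The wrist read 7.7–9.0 N upward over the last checks, and 8.05 N at hand-in. Adding the barrel's weight of about 2.2 N, the V carries about 10 N. Sideways force was under 1 N, so both sides should be loaded. While setting the press it briefly reached 16.6 N at the wrist, and I backed it off at once.

**Things that did not fully agree:**
- About 4 N of push along the barrel remains, holding the shoulder against the stop plate. The press is therefore not purely vertical.
- The camera estimate of the barrel's position along the V was about 1–2 mm off from where it actually stopped. I went by the contact.

**Other items:** I did not touch the yellow barrel, strap or hex stand. The last pictures show the red barrel in the bin, the yellow one still in the tray, and the strap and stand still standing.

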